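Isolate the bench supply: press-and-turn handle to off, lockout hasp out

ROBOT

A 7-joint arm with a two-finger parallel gripper is mounted at the origin on a cart in front of the work surface, level with it; the furniture and walls round the work are solid. World frame = base frame: x ahead of the robot, y to its left, z up, the work surface at z = 0. Lengths are in m, angles in rad, forces in N, time in s.
With the tool pointing down it reaches from about 0.425 to 0.925 m from the base axis. Payload 6.8 kg.
Tool frame: the origin (TCP) lies at the centre of the arm's flange, where the gripper is bolted on; the fingertips stand 173 mm ahead of it and the grasp point (between the pads) lies 155 mm ahead of it (finger_overhang is the distance from the TCP to the fingertips, in m); y points along the fingers, z is the direction in which the jaws open and shut, and the axes are right-handed (so a half turn about y gives the same grasp; the last joint's range is limited). The gripper opens to 85 mm and grips with 20 to 120 N. Pads are 22 mm wide; open, the fingers measure 114 mm over their backs; the gripper's body (76 mm by 85 mm) begins 54 mm behind the grasp point. The pads swing forward as they close: fully open they stand 13 mm farther back than shut.
Start: joints at [-1.447, 0.477, 0.022, 1.555, -0.011, 1.109, -0.083], TCP at [0.155, 0.657, 0.405] pointing down, gripper open.
Joint ranges: [-2.96, 2.96], [-0.34, 2.1], [-1.41, 1.46], [0.24, 2.44], [-1.37, 4.51], [0.17, 1.92], [-2.96, 2.96]. Speed limits (rad/s): [2.39, 2.39, 3.14, 3.14, 3.14, 3.14, 3.14].

INTERFACE

Orientations are given as a rotation vector (axis times angle).
In Python, from bench import get_obs, grab_frame, hand_in, finger_overhang gives the robot as it stands. The module is installed in compiled form; this text tells all that it offers.
- The arm moves only by the shell command python3 -m jog 'ROWS' [FORCE]. ROWS is JSON, a list of rows, each a list of 3 entries, a list of its own where there are three numbers: the shift along the tool's x, y, z in cm, then the turn about the tool's y in rad, then the gripper command: -1 is fully open, 1 is shut, values between are in proportion. In form: [[[x, y, z], twist, gripper], ...]. A call has 1 to 10 rows; each row is the pose to reach, as a shift and turn from the pose commanded when the call began, along the tool's axes at that moment; what a row does not reach only later rows make up. A row lasts 1/8 s, in which the tool goes at most 62.5 mm and 10.7 degrees, less where a joint would pass 70% of its speed; a pose out of reach is approached as far as the arm can. A call with a gripper value outside its range is refused whole. The fingers move at their own pace and stop on an object; FORCE is the grip in N (left out, the last holds). Time passes only in rows, so rows that repeat a pose let the fingers close. It gives the time, the measured TCP pose, the force and the opening at its end, in the units of the state.
- get_obs(): the state, without advancing time (a new reading comes with each control period).
- grab_frame(name): name is "side" or "top" or "wrist"; returns a dict with "image" (480x640x3 uint8, blue, green, red), "fx", "fy", "cx", "cy" (pixels), "distortion" ([k1, k2, p1, p2, k3] as OpenCV has them; the pictures are not rectified), "origin" and "rotation" of the camera in the world. Camera axes: x right, y up, looking along -z (the intrinsics and any distortion apply to the point x, -y, -z); pixel columns grow to the right and rows downward; lengths in m; the calibration is good to about 2 mm. A picture is of the moment at which its call begins. There is no depth.
- hand_in(): hands the job in, once; it reports no verdict.
The state is a dict: "clock": time; "joints": joint angles; "qvel": joint speeds; "tau": joint torques, N m; "tcp_pos": TCP position; "orientation": TCP orientation; "contact_force": force on the tool from outside, world axes, zero at the start; "moment": the same for the moment, N m; "grip_width": finger opening in m.
Only numpy, scipy, OpenCV 4.12 (cv2) and the standard library are available. Lean on these libraries where they do the work, as an engineer would, in place of code of your own. Each camera call takes 0.05 s, during which the arm holds its last target.

TASK

Isolate the bench supply for lockout: on the sloping grey isolator box, push the red handle in against its spring, turn it anticlockwise from on (bar pointing up the slope) to off (bar lying across the panel) and let it spring back out so that it latches there. Then swing the steel lockout hasp below it fully out, so that it stands straight out from the panel ready for a padlock, and leave it there. Do not shove the bolt, nut, parts tub or mug around the box.

Things in the scene. Friction and masses are not known exactly. Their poses are not given: they have to be found in the camera images.
- isolator: grey wedge-shaped isolator box, fixed: foot 185 x 200 mm, wedge 173 x 150, 45 high in front, 145 at the back. Origin: centre of its underside; x from front to back, y left, z up. Its panel slopes at 30 degrees: outward normal (-0.5, 0, 0.866) in this frame, up the slope (0.866, 0, 0.5). Yellow square plate round the handle: black dash = on (up the slope), red dot = off (left).
- panel_axis (a point): where the handle's axis meets the panel, fixed: x up the slope, y left, z the outward panel normal. The hasp's pivot lies 100 mm down the slope from it, 8 mm off the panel. Tilt the hand 30 degrees from vertical to grip square to the panel. (The work lamp over the vise, left of the box, hangs 440 to 640 mm above the bench: pass over it or draw the arm back.)
- handle_grip (a point): on the axis of the red bar handle at the height to grip, 42 mm off the panel when the handle is out. z: outward panel normal; x along the bar to its white-marked end; turns with the handle. The bar is 92 long, 18 wide (grip here, across the bar), 32 high: its top is 10 above this point, its round skirt (58 diameter) begins 22 below it.
- handle (a joint): turn of the handle, rad, anticlockwise facing the panel: 0 = on (bar up the slope; starts at 0 to 0.2), off = beyond 1.35, stop at 1.62. Blocked at about 0.3 unless pushed in. Between 0.3 and 1.34 a guide keeps it pushed in; in off it springs out by itself once the push is let go and is latched against turning back. Friction 0.05 N m.
- plunger (a joint): how far the handle is pushed in along the panel normal, m: 0 = out, 0.008 = bottomed. The spring takes about 4 N to start and 9 N at the bottom; the handle turns freely beyond about 0.0065. It can be pushed while gripped by the bar.
- hasp_eye (a point): centre of the padlock eye of the steel hasp: ring 25 mm outside, 10 mm thick along the panel's left-right line (y; grip across this), on the hasp arm (10 wide, 8 thick). With the hasp in, it is 64 mm down the slope from the handle's axis and 23.5 mm off the panel. x along the arm away from the pivot, z from the arm into the ring; turns with the hasp.
- hasp_pivot (a point): the hasp's hinge: on its axis, which runs left-right along y of the panel, 8 mm off the panel. The eye lies 36 mm from it along the arm and 15.5 mm above the arm.
- hasp (a joint): swing of the hasp in rad: 0 = flat on the panel, its tip under the handle's lower end when the handle is on (which blocks it); 1.57 = straight out from the panel; stop at 1.75. The free end rises off the panel and goes over toward the front (down-slope) side. It stays where it is left (friction 0.05 N m).
- tub_mid (a point): bystander: round cream parts tub, 87 mm across, 50 high, right of the box; half-way up
- mug_mid (a point): bystander: blue and white mug, 78 x 114 x 92 mm, in front of the box to the right; half-way up
- bolt_m16: bystander: large steel bolt lying in front of the box, 29 x 72 x 26 mm; origin at its underside
- nut_m20: bystander: large steel nut lying in front of the box, 30 x 34 x 16 mm; origin at its underside

How it is judged:
By the outcome, as a careful person would: the job done as asked, in the order asked, and still so for the second after the job is handed in, with the robot touching nothing.
It also fails if it takes over 67 s, if anything falls off the work surface, if the arm or the gripper's body presses on something with over 40 N, if the wrist force passes 120 N, or if a joint passes its speed limit or range.

## Working session

There is one attempt and no reset: what is moved stays moved. The work goes in short steps, Python scripts to look and compute and a shell command to move; the robot and the scene stay as the last step left them, time stands still between calls to the robot, and variables do not carry over. Pictures are saved under pics/ and viewed, and the job is handed in when it is done.

```bash
ls; mkdir -p pics; python3 - <<'E'
from bench import *
import cv2
o=get_obs(); print({k:(v if not hasattr(v,'round') else v) for k,v in o.items()}); print(finger_overhang)
for n in ["side","top","wrist"]:
    f=grab_frame(n); cv2.imwrite(f"pics/{n}0.png",f["image"]); print(n,{k:v for k,v in f.items() if k!="image"})
E
```

```text
pics
{'clock': 0.0, 'joints': array([-1.44707478,  0.47777395,  0.02233866,  1.55646493, -0.01148452,
        1.10931632, -0.08312496]), 'qvel': array([ 0.00081538, -0.00073519,  0.00075112, -0.00088175,  0.00262388,
        0.00187315, -0.00032272]), 'tau': array([ 7.16026370e-04, -5.96442103e+01,  1.60884205e+00, -2.81196731e+01,
        1.24834399e-02,  9.22757172e-03,  1.16523410e-05]), 'tcp_pos': array([0.15501   , 0.65666583, 0.40373727]), 'orientation': array([-1.56495837,  0.18209054, -0.18199116]), 'contact_force': array([ 0.63167439, -0.41078653, -0.07799211]), 'moment': array([ 0.02839458, -0.03308216, -0.0253529 ]), 'grip_width': 0.0855363601161096}
0.1734
side {'fx': 612.6481397943608, 'fy': 612.6481397943608, 'cx': 327.4416853727862, 'cy': 248.28611805250435, 'distortion': array([-0.08467157,  0.        ,  0.        ,  0.        ,  0.        ]), 'origin': array([ 0.24704709, -1.2986122 ,  0.48609922]), 'rotation': array([ 1.19437709, -0.14122088, -0.23187248])}
top {'fx': 615.5658612392589, 'fy': 615.5658612392589, 'cx': 307.97430562558634, 'cy': 237.16176908928927, 'distortion': array([-0.04165943,  0.        ,  0.        ,  0.        ,  0.        ]), 'origin': array([ 0.25892583, -0.37973213,  0.94270949]), 'rotation': array([ 0.19337571, -0.18950833, -1.52126103])}
wrist {'fx': 397.1998033519619, 'fy': 397.1998033519619, 'cx': 321.26308497728945, 'cy': 244.752217650756, 'distortion': array([-0.00667579,  0.        ,  0.        ,  0.        ,  0.        ]), 'origin': array([0.0870544 , 0.67251415, 0.37454521]), 'rotation': array([-0.23762883, -0.18421043,  1.32954096])}
```

View pics/side0.png

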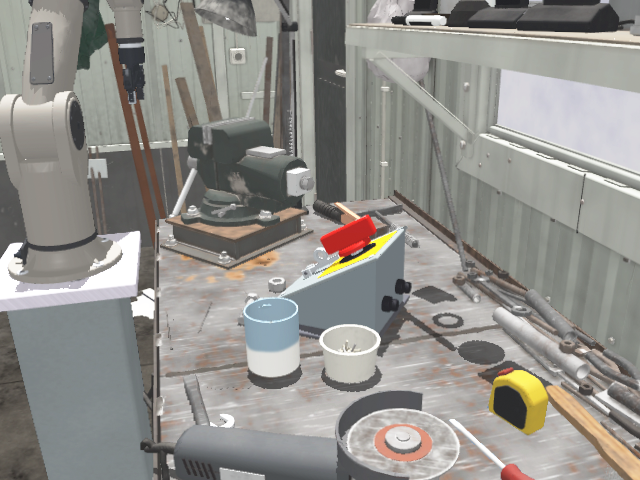

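View pics/top0.png

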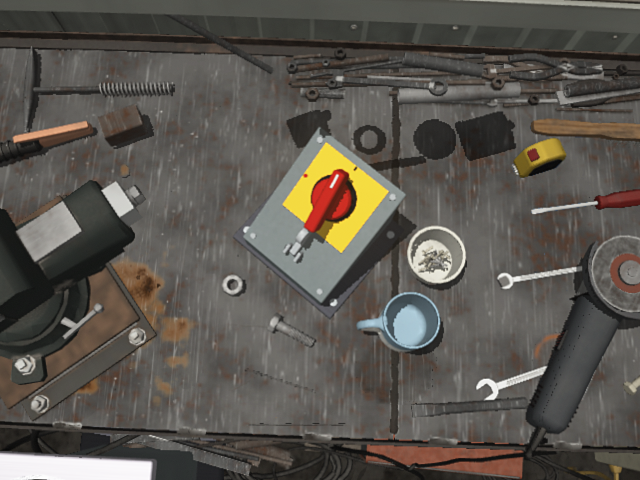

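View pics/wrist0.png

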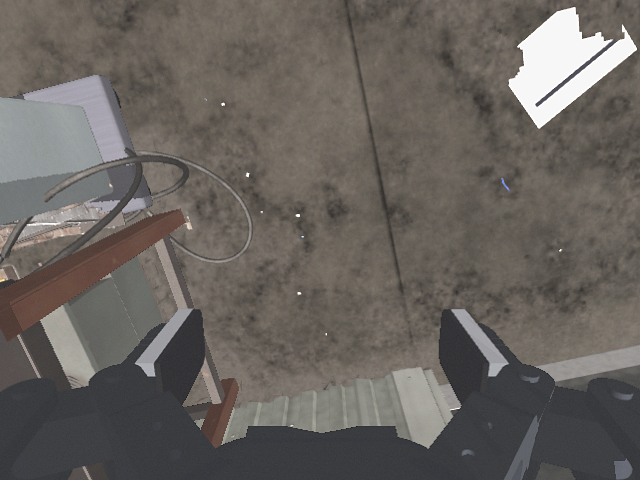

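```bash
python3 - <<'E'
import cv2
a=cv2.imread("pics/top0.png"); cv2.imwrite("pics/topc.png",cv2.resize(a[120:325,215:475],None,fx=3,fy=2.9,interpolation=cv2.INTER_CUBIC))
b=cv2.imread("pics/side0.png"); cv2.imwrite("pics/sidec.png",cv2.resize(b[200:350,230:430],None,fx=4,fy=4,interpolation=cv2.INTER_CUBIC))
from scipy.spatial.transform import Rotation as R
from bench import get_obs
print(R.from_rotvec(get_obs()['orientation']).as_matrix().round(3))
E
```

```text
[[ 0.973 -0.     0.23 ]
 [-0.23  -0.001  0.973]
 [ 0.    -1.    -0.001]]
```

View pics/topc.png

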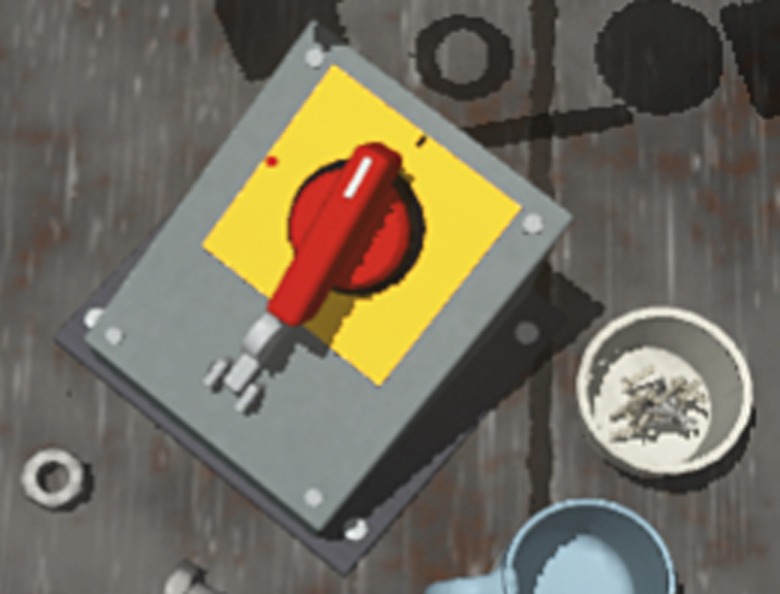

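View pics/sidec.png

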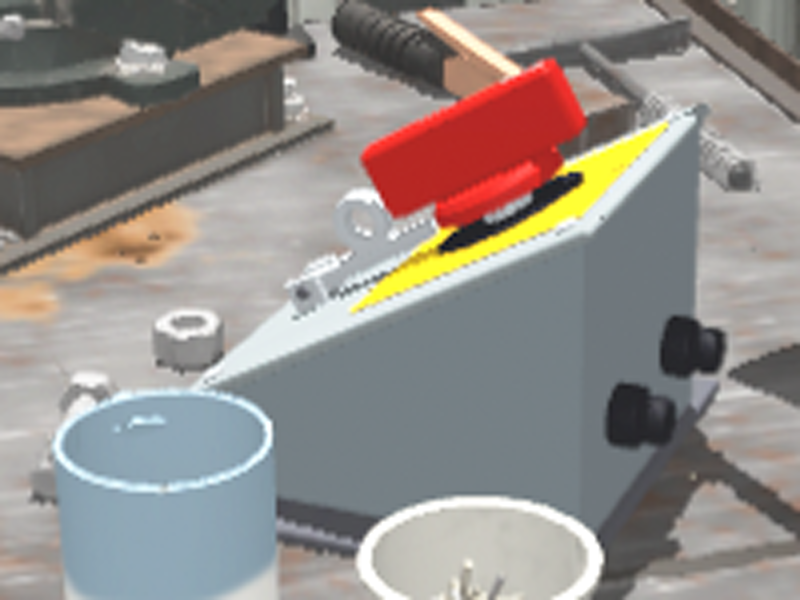

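```bash
cat > h.py <<'E'
import numpy as np, cv2
from scipy.spatial.transform import Rotation as R
from bench import *
def ray(f,uv):
    K=np.array([[f['fx'],0,f['cx']],[0,f['fy'],f['cy']],[0,0,1]])
    p=cv2.undistortPoints(np.array([[uv]],float),K,f['distortion'])[0,0]
    M=R.from_rotvec(f['rotation']).as_matrix()
    return f['origin'], M@np.array([p[0],-p[1],-1.0])
def onplane(f,uv,p0,n=(0,0,1)):
    o,d=ray(f,uv); n=np.array(n,float); return o+d*(n@(np.array(p0)-o))/(n@d)
def onz(f,uv,z): return onplane(f,uv,(0,0,z))
def proj(f,P):
    K=np.array([[f['fx'],0,f['cx']],[0,f['fy'],f['cy']],[0,0,1]])
    M=R.from_rotvec(f['rotation']).as_matrix(); c=M.T@(np.array(P)-f['origin'])
    return cv2.projectPoints(np.array([[c[0],-c[1],-c[2]]]),np.zeros(3),np.zeros(3),K,f['distortion'])[0][0,0]
def tri(f1,u1,f2,u2):
    o1,d1=ray(f1,u1);o2,d2=ray(f2,u2);d1/=np.linalg.norm(d1);d2/=np.linalg.norm(d2)
    s=np.linalg.lstsq(np.c_[d1,-d2],o2-o1,rcond=None)[0]
    a=o1+d1*s[0];b=o2+d2*s[1]; return (a+b)/2,np.linalg.norm(a-b)
E
python3 - <<'E'
from h import *
t=grab_frame("top"); s=grab_frame("side")
c=lambda x,y:(215+x/3-.33,120+y/2.9-.33)
FL=onz(t,c(84,338),.045);FR=onz(t,c(320,531),.045);BL=onz(t,c(312,22),.145);BR=onz(t,c(572,215),.145)
for n,p in zip("FL FR BL BR".split(),(FL,FR,BL,BR)):print(n,p.round(4))
d=np.linalg.norm
print("widths",d(FL-FR),d(BL-BR),d((BL-FL)[:2]),d((BR-FR)[:2]))
v=(BL+BR-FL-FR)[:2];w=(FL+BL-FR-BR)[:2]
print("yaw",np.arctan2(v[1],v[0]),np.arctan2(-w[0],w[1]))
ctr=(FL+FR+BL+BR)/4;print("ctr",ctr)
# plate corners onto the panel plane
yaw=(np.arctan2(v[1],v[0])+np.arctan2(-w[0],w[1]))/2
B=R.from_euler('z',yaw).as_matrix()@np.array([[.866,0,-.5],[0,1,0],[.5,0,.866]]).T.T
up=B[:,0];print(B.round(3))
P=[onplane(t,c(*q),ctr,B[:,2]) for q in((333,66),(521,208),(382,385),(203,243))]
for p in P: print(p.round(4),((p-ctr)@B).round(4))
print("axis",np.mean(P,0))
print(BR, tri(t,c(572,215),s,(230+585/4,200+238/4)), tri(t,c(312,22),s,(230+702/4,200+112/4)))
for n,u in dict(nut=(233,285),bolt=(290,328),mugc=(402,322),tub=(436,254),visejaw=(135,190)).items(): print(n,onz(t,u,.02 if n!='visejaw' else .2).round(3))
E
```

```text
FL [ 0.4809 -0.2746  0.045 ]
FR [ 0.3853 -0.3964  0.045 ]
BL [ 0.6176 -0.3821  0.145 ]
BR [ 0.5248 -0.5036  0.145 ]
widths 0.15483174640827488 0.152925872924384 0.17391709193094346 0.1759248788576394
yaw -0.660493031009584 -0.658751677163304
ctr [ 0.5021405  -0.38919443  0.095     ]
[[ 0.684  0.613 -0.395]
 [-0.531  0.79   0.306]
 [ 0.5    0.     0.866]]
[ 0.5974 -0.3927  0.1397] [0.0895 0.0556 0.    ]
[ 0.529  -0.4811  0.1398] [ 0.0895 -0.0561  0.    ]
[ 0.4532 -0.4226  0.0845] [-0.021  -0.0564  0.    ]
[ 0.5226 -0.3338  0.0847] [-0.0206  0.0563  0.    ]
axis [ 0.52554596 -0.40754588  0.11217186]
[ 0.52479945 -0.50362126  0.145     ] (array([ 0.52513836, -0.50402309,  0.14099933]), np.float64(0.001917810342121445)) (array([ 0.61913165, -0.38192976,  0.13973185]), np.float64(0.0015855331814240657))
nut [ 0.41  -0.262  0.02 ]
bolt [ 0.349 -0.352  0.02 ]
mugc [ 0.365 -0.519  0.02 ]
tub [ 0.471 -0.571  0.02 ]
visejaw [ 0.497 -0.152  0.2  ]
```

```bash
cat >> h.py <<'E'
def pframe(yaw): return R.from_euler('z',yaw).as_matrix()@np.array([[.866,0,-.5],[0,1,0],[.5,0,.866]])
E
python3 - <<'E'
from h import *
t=grab_frame("top"); s=grab_frame("side")
c=lambda x,y:(215+x/3-.33,120+y/2.9-.33)
e=lambda x,y:(230+x/4-.4,200+y/4-.4)
B=pframe(-.66);ax=np.array([.5255,-.4075,.1122])
q={}
for n,a,b in [("plate TL?",(333,66),(668,124)),("plate BR",(382,385),(352,310)),("bar lowend tip R-top",(272,308),(363,160)),("eye",(262,330),(363,213)),("hinge R end",(248,398),(300,292))]:
    p,g=tri(t,c(*a),s,e(*b)); print(n,p.round(4),round(g,4),((p-ax)@B).round(4))
print(proj(s,ax),proj(t,ax))
o,d=ray(t,c(360,178))
for a,b,n in [((368,160),(350,195),'white')]:
    P=[onplane(t,c(*k),ax+B[:,2]*.052,B[:,2]) for k in(a,b)]; print([((p-ax)@B).round(4) for p in P])
P=[((onplane(t,c(*k),ax+B[:,2]*.052,B[:,2])-ax)@B).round(4) for k in ((372,150),(285,312))];print(P)
E
```

```text
plate TL? [ 0.5977 -0.3928  0.1404] 0.001 [0.0557 0.0558 0.0005]
plate BR [ 0.4532 -0.4226  0.0863] 0.0009 [-0.0544 -0.0563  0.0015]
bar lowend tip R-top [ 0.4751 -0.3689  0.13  ] 0.0055 [-0.0461 -0.0004  0.0471]
eye [ 0.4733 -0.3646  0.104 ] 0.0007 [-0.0625  0.0019  0.0267]
hinge R end [ 0.4467 -0.3587  0.0686] 0.0013 [-0.1016 -0.0098  0.0083]
[357.66344252 254.07524826] [333.80739807 197.80816646]
[array([0.0409, 0.0055, 0.052 ]), array([0.0231, 0.0025, 0.052 ])]
[array([0.0457, 0.0067, 0.052 ]), array([-0.0395, -0.006 ,  0.052 ])]
```

```bash
python3 - <<'E'
from h import *
t=grab_frame("top"); s=grab_frame("side")
for u in [(190,5),(228,30),(262,15)]:
    o,d=ray(s,u)
    print(u,[(o+d*k).round(2) for k in [(y-o[1])/d[1] for y in (-.1,0,.1,.2,.3,.4)]])
for u in [(140,190),(60,350),(5,260),(155,335),(100,270)]: print(u,onz(t,u,.05).round(2),onz(t,u,.25).round(2))
cv2.imwrite("pics/sl.png",cv2.resize(s['image'][0:270,0:320],None,fx=2.4,fy=2.2))
E
```

```text
(190, 5) [array([ 0.3, -0.1,  0.5]), array([0.31, 0.  , 0.51]), array([0.31, 0.1 , 0.51]), array([0.32, 0.2 , 0.51]), array([0.32, 0.3 , 0.51]), array([0.33, 0.4 , 0.51])]
(228, 30) [array([ 0.37, -0.1 ,  0.46]), array([0.38, 0.  , 0.46]), array([0.39, 0.1 , 0.45]), array([0.4 , 0.2 , 0.45]), array([0.41, 0.3 , 0.45]), array([0.42, 0.4 , 0.45])]
(262, 15) [array([ 0.43, -0.1 ,  0.48]), array([0.45, 0.  , 0.48]), array([0.46, 0.1 , 0.48]), array([0.48, 0.2 , 0.48]), array([0.5 , 0.3 , 0.48]), array([0.51, 0.4 , 0.48])]
(140, 190) [ 0.55 -0.11  0.05] [ 0.48 -0.17  0.25]
(60, 350) [ 0.3  -0.02  0.05] [ 0.29 -0.1   0.25]
(5, 260) [0.43 0.08 0.05] [ 0.39 -0.02  0.25]
(155, 335) [ 0.33 -0.16  0.05] [ 0.31 -0.21  0.25]
(100, 270) [ 0.42 -0.07  0.05] [ 0.38 -0.14  0.25]
```

View pics/sl.png

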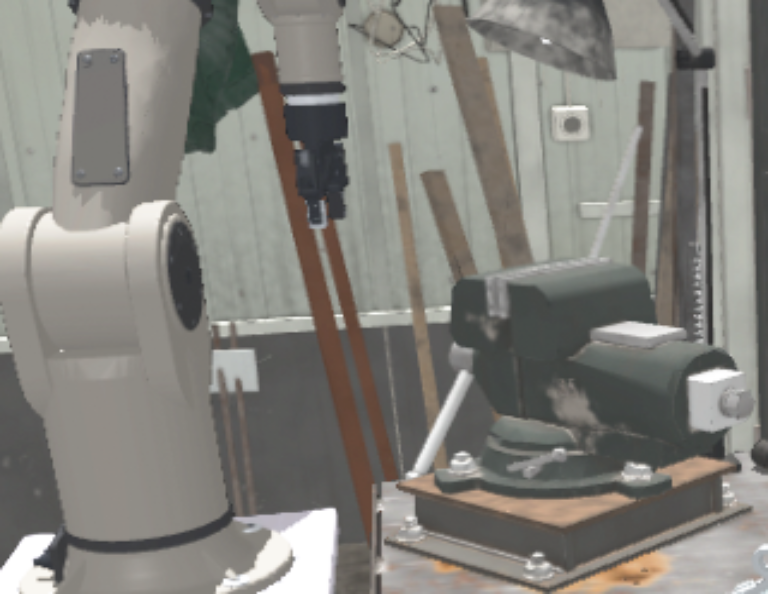

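```bash
python3 -m jog '[[[0,-6,-1],0,-1],[[0,-12,-3],0,-1],[[0,-18,-5],0,-1],[[0,-24,-7],0,-1],[[0,-30,-9],0,-1],[[0,-36,-11],0,-1],[[0,-42,-12],0,-1],[[0,-47,-12],0,-1],[[0,-47,-12],0,-1]]'; python3 -c "
from h import *
o=get_obs();print(o['joints'].round(3),o['tcp_pos'])"
```

```text
clock: 1.58
tcp_pos: [0.1255, 0.529, 0.8463]
orientation: [-1.524, 0.178, -0.184]
contact_force: [-0.5, 1.0, -0.4]
grip_width: 0.0854
[-1.896  0.184  0.597  1.032 -0.112  1.915 -0.01 ] [0.12546752 0.52899484 0.84631902]
```

```bash
python3 -c "
from h import *
o=get_obs();print(R.from_rotvec(o['orientation']).as_matrix().round(3),o['tcp_pos'])"; python3 -m jog '[[[0,1,0],0,-1],[[0,1,0],0,-1]]';  python3 -c "
from h import *
o=get_obs();print(R.from_rotvec(o['orientation']).as_matrix().round(3),o['joints'].round(3))"
```

```text
[[ 0.973  0.008  0.23 ]
 [-0.23   0.039  0.972]
 [-0.001 -0.999  0.039]] [0.12546752 0.52899484 0.84631902]
clock: 1.82
tcp_pos: [0.1237, 0.5304, 0.8339]
orientation: [-1.529, 0.176, -0.182]
contact_force: [-0.3, 1.0, 0.7]
grip_width: 0.0855
[[ 0.974  0.007  0.227]
 [-0.227  0.034  0.973]
 [-0.001 -0.999  0.035]] [-1.896  0.176  0.581  1.067 -0.103  1.89  -0.017]
```

```bash
python3 -m jog '[[[6,-1,-1.5],0,-1],[[12,-1.2,-3],0,-1],[[18,-1.4,-4.5],0,-1],[[24,-1.5,-6],0,-1],[[29,-1.6,-9],0,-1],[[34,-1.8,-12.5],0,-1],[[38,-1.9,-16.5],0,-1],[[42,-2,-20.5],0,-1],[[45,-2.1,-24.5],0,-1]]';  python3 -c "
from h import *
o=get_obs();print(R.from_rotvec(o['orientation']).as_matrix().round(3),o['joints'].round(3))"
```

```text
clock: 2.95
tcp_pos: [0.5063, 0.1851, 0.8408]
orientation: [-1.523, 0.176, -0.187]
contact_force: [-0.0, 0.6, -0.5]
grip_width: 0.0853
[[ 0.973  0.012  0.23 ]
 [-0.23   0.039  0.972]
 [ 0.003 -0.999  0.04 ]] [-0.825  0.169  0.483  1.05  -0.117  1.915  0.949]
```

```bash
python3 -m jog '[[[2.5,-0.3,-5.5],0,-1],[[5,-0.5,-11],0,-1],[[7,-0.8,-17],0,-1],[[8.5,-1,-23],0,-1],[[8.5,-1.2,-29],0,-1],[[8,-1.4,-35],0,-1],[[7,-1.7,-41],0,-1],[[5.5,-1.9,-47],0,-1],[[4,-2.1,-52],0,-1],[[4,-2.1,-52],0,-1]]';  python3 -c "
from h import *
o=get_obs();print(R.from_rotvec(o['orientation']).as_matrix().round(3),o['joints'].round(3))"
```

```text
clock: 4.2
tcp_pos: [0.4182, -0.3304, 0.8308]
orientation: [-1.528, 0.172, -0.204]
contact_force: [0.0, 0.5, -0.2]
grip_width: 0.0852
[[ 0.971  0.024  0.238]
 [-0.239  0.032  0.971]
 [ 0.016 -0.999  0.037]] [ 0.225  0.154  0.432  1.085 -0.111  1.915  1.945]
```

```bash
cat >> h.py <<'E'
AX=np.array([.5257,-.4075,.1125]);B=pframe(-.66)
def st():
    o=get_obs();M=R.from_rotvec(o['orientation']).as_matrix();return o,M,o['tcp_pos']
def goto(pt_panel,ahead=.155,tw=0):
    "shift cm in tool axes to bring the point `ahead` mm in front to panel coords pt (m)"
    o,M,p=st(); T=AX+B@np.array(pt_panel); g=p+M[:,1]*ahead
    return ((M.T@(T-g))*100).round(2)
def where(ahead=.155):
    o,M,p=st(); return ((p+M[:,1]*ahead-AX)@B).round(4)
def bartwist(th):
    o,M,p=st(); a=-.66+np.arctan2(np.sin(th),.866*np.cos(th)); c=np.arctan2(M[1,0],M[0,0])
    return round(-(a-c),3)
E
python3 -c "
from h import *
print(goto((.0+.05,0,.045+.0866)),bartwist(.15),where())"
```

```text
[ 9.32 42.4  -6.14] 0.246 [0.1672 0.0012 0.5541]
```

```bash
python3 -m jog '[[[1.5,5,-1],0.1,-1],[[3,10,-2],0.2,-1],[[5,16,-3],0.25,-1],[[6,22,-4],0.25,-1],[[7,28,-5],0.25,-1],[[8,34,-6],0.25,-1],[[9.3,40,-6.1],0.25,-1],[[9.3,42.4,-6.1],0.25,-1],[[9.3,42.4,-6.1],0.25,-1],[[9.3,42.4,-6.1],0.25,-1]]';  python3 - <<'E'
from h import *
o,M,p=st();print(M.round(3),o['joints'].round(3),where(),bartwist(.15))
f=grab_frame("wrist");cv2.imwrite("pics/w1.png",f['image'])
f=grab_frame("side");cv2.imwrite("pics/s1.png",f['image'])
E
```

```text
clock: 5.45
tcp_pos: [0.509, -0.3937, 0.4082]
orientation: [-1.5, 0.361, -0.39]
contact_force: [0.1, -0.2, -0.0]
grip_width: 0.0854
[[ 0.886  0.027  0.463]
 [-0.463  0.032  0.886]
 [ 0.009 -0.999  0.041]] [ 0.276  0.442  0.407  1.654 -0.24   1.088  1.849] [0.0518 0.0072 0.1327] 0.005
```

View pics/w1.png

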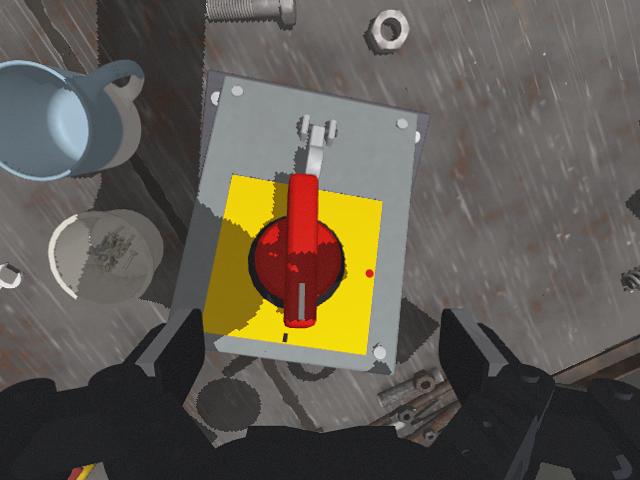

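View pics/s1.png

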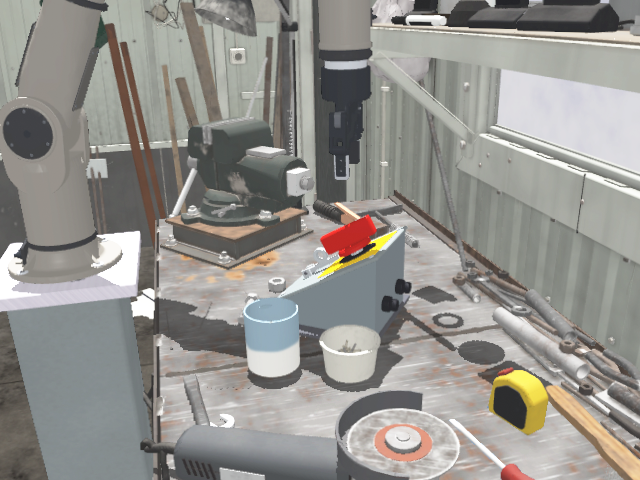

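```bash
python3 -c "
from h import *
print(goto((0,0,.045)),goto((.002,0,.075)))"
```

```text
[-0.36 10.23 -1.06] [-1.64  7.53 -0.71]
```

```bash
python3 -m jog '[[[0,3,-0.9],0,-1],[[-0.2,6,-1],0,-1],[[-0.36,9,-1.06],0,-1],[[-0.36,10.2,-1.06],0,-1],[[-0.36,10.2,-1.06],0,-0.3],[[-0.36,10.2,-1.06],0,0.2]]' 40;  python3 - <<'E'
from h import *
o,M,p=st();print(where(),bartwist(.15),o['moment'].round(2))
f=grab_frame("wrist");cv2.imwrite("pics/w2.png",f['image'])
f=grab_frame("side");cv2.imwrite("pics/s2.png",cv2.resize(f['image'][100:330,200:480],None,fx=2.5,fy=2.5))
E
```

```text
clock: 6.3
tcp_pos: [0.5035, -0.3986, 0.3065]
orientation: [-1.501, 0.361, -0.391]
contact_force: [0.3, -0.1, 0.6]
grip_width: 0.052
[ 0.0001 -0.0003  0.0451] 0.005 [-0.04  0.02 -0.02]
```

View pics/w2.png

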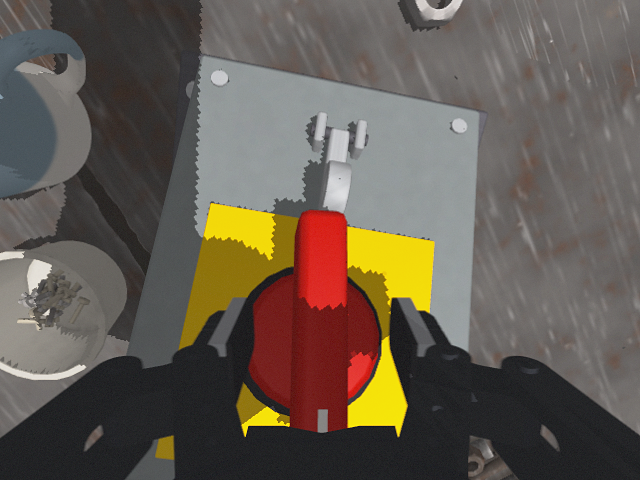

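View pics/s2.png

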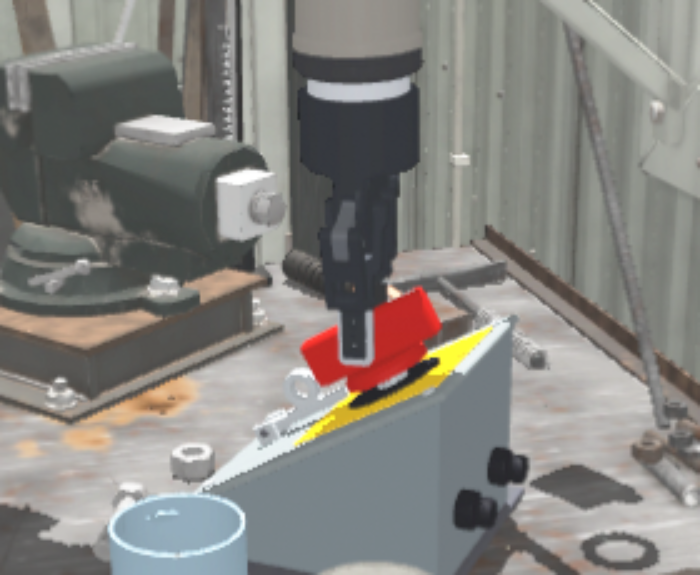

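```bash
python3 -m jog '[[[0,0,0],0,1],[[0,0,0],0,1],[[0,0,0],0,1],[[0,0,0],0,1],[[0,0,0],0,1]]' 40;  python3 - <<'E'
from h import *
o,M,p=st();print(where(),goto((0,0,.045)),goto((0,0,.036)))
E
```

```text
clock: 7.02
tcp_pos: [0.5026, -0.3997, 0.3057]
orientation: [-1.503, 0.363, -0.392]
contact_force: [-2.8, -4.9, 5.6]
grip_width: 0.0186
[-0.0004 -0.002   0.0445] [ 0.05 -0.06  0.19] [0.48 0.72 0.08]
```

```bash
python3 -m jog '[[[0.2,0.4,-0.1],0,1],[[0.45,0.8,-0.15],0,1],[[0.5,0.95,-0.15],0,1],[[0.5,0.95,-0.15],0,1]]' 50;  python3 - <<'E'
from h import *
o,M,p=st();print(where(),goto((0,0,.036)), B.T@o['contact_force'],o['moment'])
f=grab_frame("side");cv2.imwrite("pics/s3.png",cv2.resize(f['image'][180:300,280:430],None,fx=5,fy=5))
E
```

```text
clock: 7.52
tcp_pos: [0.5056, -0.4027, 0.2992]
orientation: [-1.5, 0.364, -0.391]
contact_force: [-14.2, 4.4, 31.7]
grip_width: 0.0186
[-0.0003 -0.0022  0.0369] [0.11 0.07 0.2 ] [ 3.80358553 -5.24553719 34.4315718 ] [ 0.49080729  2.9648327  -0.25878896]
```

View pics/s3.png

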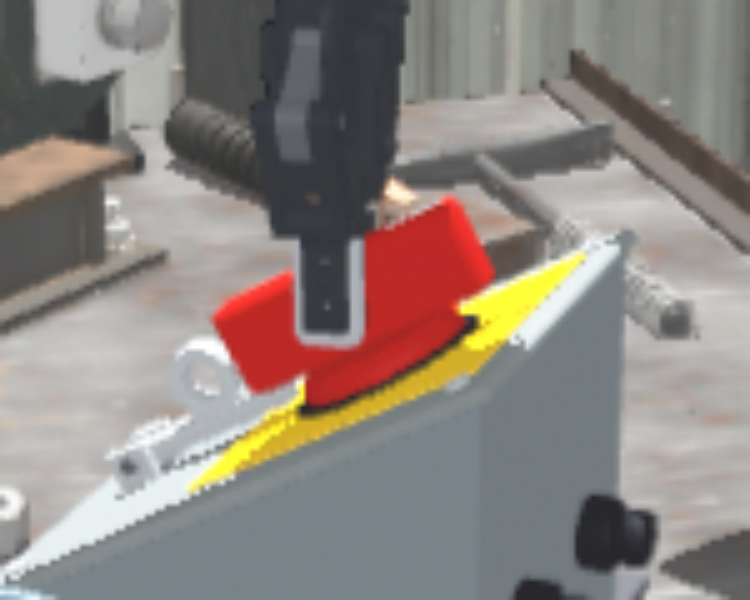

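```bash
python3 -m jog '[[[0,-0.05,0.1],-0.08,1],[[0,-0.05,0.1],-0.16,1],[[0,-0.05,0.1],-0.24,1],[[0,-0.05,0.1],-0.32,1],[[0,-0.05,0.1],-0.4,1],[[0,-0.05,0.1],-0.4,1]]' 35;  python3 - <<'E'
from h import *
o,M,p=st();print(where(), B.T@o['contact_force'],o['moment'],bartwist(.15))
f=grab_frame("top");cv2.imwrite("pics/t3.png",cv2.resize(f['image'][110:310,220:420],None,fx=3,fy=3))
f=grab_frame("wrist");cv2.imwrite("pics/w3.png",f['image'])
E
```

```text
clock: 8.32
tcp_pos: [0.5052, -0.4054, 0.2996]
orientation: [-1.545, 0.048, -0.089]
contact_force: [-16.5, -3.7, 22.4]
grip_width: 0.0187
[ 0.0019 -0.0054  0.036 ] [  1.89114649 -13.00515308  24.80686127] [-3.41570216  2.40535695 -1.29410357] 0.399
```

View pics/t3.png

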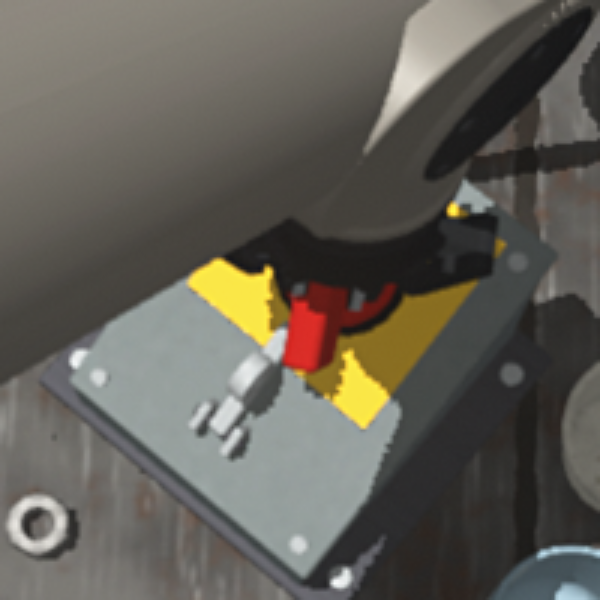

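View pics/w3.png

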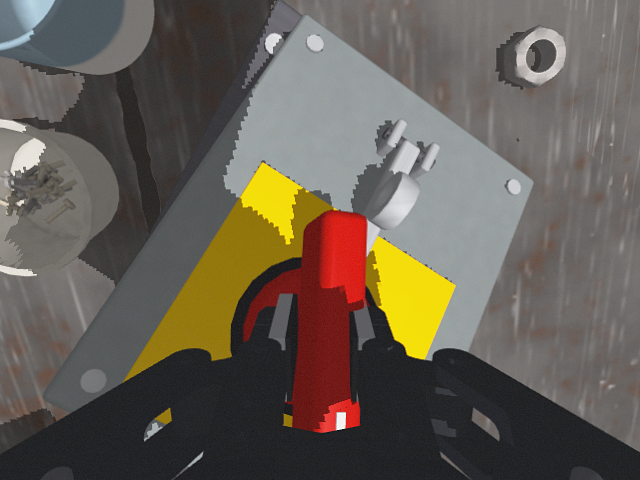

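```bash
python3 -m jog '[[[0,0,0],0,0.4],[[0,0,0],0,0],[[0,-0.3,0],0,-0.06],[[0,-0.6,0],0,-0.06]]';  python3 - <<'E'
from h import *
o,M,p=st();print(where(), B.T@o['contact_force'],o['joints'].round(3))
print(M.round(3))
w=.045
for th in (.5,.7,.9,1.1,1.3,1.5,1.55,1.6):
    e=np.array([np.cos(th),np.sin(th),0]);q=np.array([-np.sin(th),np.cos(th),0])
    T=AX+B@(.02*e+(w/2-.009)*q+np.array([0,0,.036]))
    # tool twist keeps y axis; reference point on the tool y axis at .165
    print(th,((M.T@(T-(p+M[:,1]*.165)))*100).round(2),bartwist(th))
f=grab_frame("side");cv2.imwrite("pics/s4.png",cv2.resize(f['image'][180:300,280:430],None,fx=5,fy=5))
E
```

```text
clock: 8.93
tcp_pos: [0.5073, -0.3976, 0.3009]
orientation: [-1.53, 0.046, -0.078]
contact_force: [-4.6, 5.4, 4.0]
grip_width: 0.0454
[-0.0019  0.0034  0.0399] [-4.02819094  1.4033962   6.9325021 ] [ 0.388  0.547  0.264  1.734 -0.233  0.894  2.254]
[[ 0.997  0.022  0.079]
 [-0.08   0.039  0.996]
 [ 0.019 -0.999  0.041]]
0.5 [ 2.1  -1.24  0.79] 0.017
0.7 [ 1.87 -1.01  1.15] -0.192
0.9 [ 1.57 -0.77  1.43] -0.389
1.1 [ 1.21 -0.52  1.64] -0.576
1.3 [ 0.8  -0.29  1.77] -0.755
1.5 [ 0.37 -0.08  1.8 ] -0.93
1.55 [ 0.26 -0.03  1.8 ] -0.973
1.6 [0.15 0.02 1.78] -1.016
```

View pics/s4.png

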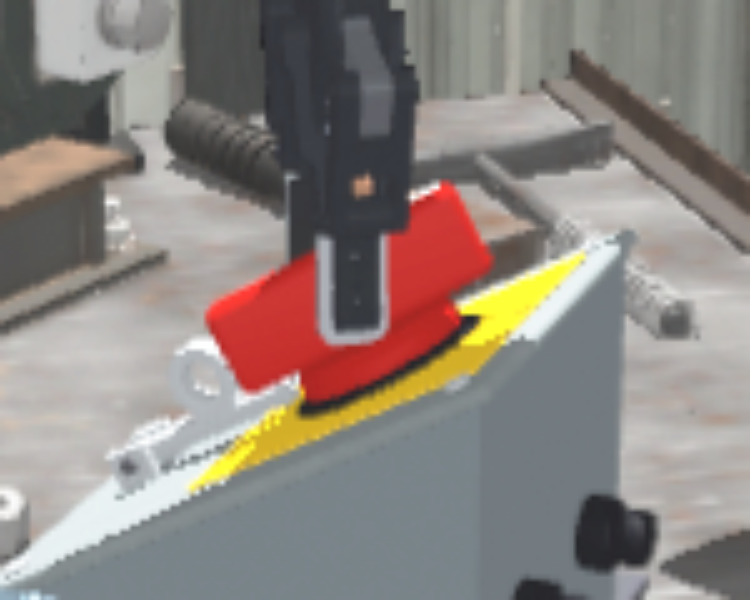

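```bash
python3 -m jog '[[[0,-2,0],0,-0.06],[[0,-5,0],0,-0.06],[[0,-6,0],0,0.6],[[0,-6,-1.5],0,1],[[2,-6,-3],0,1],[[2,-6,-3.5],0,1],[[2,-6,-3.5],0,1]]';  cat > sw.py <<'E'
from h import *
o,M,p=st();print(where(.168), B.T@o['contact_force'],o['joints'].round(3))
def row(th,off,r=.035,n=.034):
    e=np.array([np.cos(th),np.sin(th),0]);q=np.array([-np.sin(th),np.cos(th),0])
    T=AX+B@(r*e+off*q+np.array([0,0,n]))
    print(th,off,((M.T@(T-(p+M[:,1]*.168)))*100).round(2),bartwist(th))
row(.5,-.035,n=.034+.06);row(.5,-.035)
for th in (.5,.7,.9,1.1,1.3,1.5,1.55,1.6): row(th,-.021)
E
python3 - <<'E'
from sw import *
f=grab_frame("wrist");cv2.imwrite("pics/w5.png",f['image'])
f=grab_frame("top");cv2.imwrite("pics/t5.png",cv2.resize(f['image'][110:310,220:420],None,fx=3,fy=3))
E
```

```text
clock: 9.85
tcp_pos: [0.5219, -0.4399, 0.3599]
orientation: [-1.536, 0.048, -0.082]
contact_force: [-0.3, -0.2, -0.0]
grip_width: 0.0002
[ 0.0541 -0.0212  0.0605] [-0.06911917 -0.35887915  0.01884606] [ 0.418  0.543  0.29   1.592 -0.219  1.038  2.269]
0.5 -0.035 [-1.43 -2.53  1.92] 0.013
0.5 -0.035 [0.98 2.66 0.11] 0.013
0.5 -0.021 [1.15 3.04 1.45] 0.013
0.7 -0.021 [1.56 3.1  2.15] -0.195
0.9 -0.021 [1.83 3.24 2.9 ] -0.393
1.1 -0.021 [1.96 3.45 3.68] -0.579
1.3 -0.021 [1.95 3.72 4.45] -0.759
1.5 -0.021 [1.78 4.05 5.17] -0.933
1.55 -0.021 [1.72 4.14 5.34] -0.977
1.6 -0.021 [1.65 4.23 5.51] -1.02
```

View pics/w5.png

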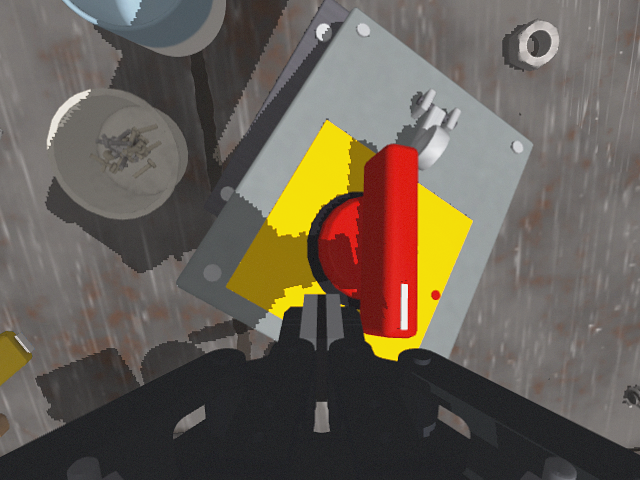

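View pics/t5.png

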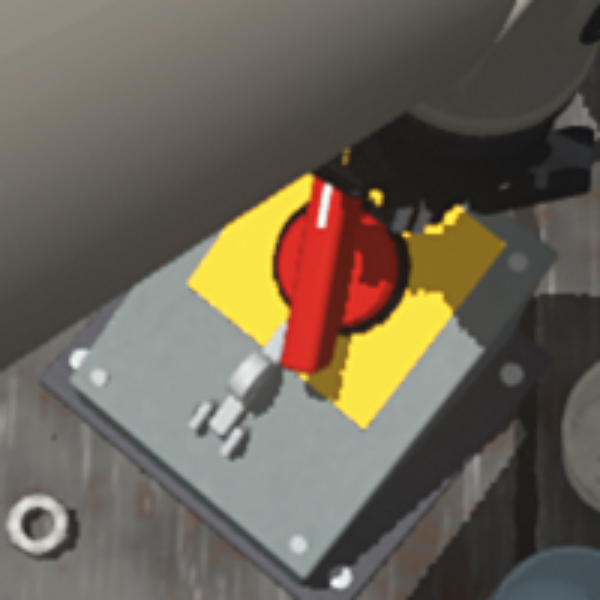

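```bash
python3 -m jog '[[[1,1,0.1],0,1],[[1,2.65,0.1],0,1],[[1.15,3.04,1.45],0,1],[[1.56,3.1,2.15],-0.15,1],[[1.83,3.24,2.9],-0.3,1],[[1.96,3.45,3.68],-0.4,1],[[1.95,3.72,4.45],-0.4,1],[[1.78,4.05,5.17],-0.4,1],[[1.78,4.05,5.17],-0.4,1]]';  python3 - <<'E'
from sw import *
row(1.3,-.016);row(1.5,-.016);row(1.6,-.016)
f=grab_frame("wrist");cv2.imwrite("pics/w6.png",f['image'])
f=grab_frame("top");cv2.imwrite("pics/t6.png",cv2.resize(f['image'][110:310,220:420],None,fx=3,fy=3))
E
```

```text
clock: 11.08
tcp_pos: [0.546, -0.3864, 0.3223]
orientation: [-1.527, -0.272, 0.226]
contact_force: [-0.3, -0.3, -0.0]
grip_width: -0.0001
[0.0235 0.0361 0.0349] [-0.06287289 -0.4180784   0.00158281] [ 0.409  0.55   0.175  1.654 -0.163  0.948  2.543]
0.5 -0.035 [-4.43 -6.52 -1.91] 0.415
0.5 -0.035 [-2.93 -1.33 -4.53] 0.415
0.5 -0.021 [-2.24 -0.94 -3.37] 0.415
0.7 -0.021 [-1.59 -0.89 -2.88] 0.206
0.9 -0.021 [-1.05 -0.75 -2.29] 0.009
1.1 -0.021 [-0.62 -0.54 -1.63] -0.178
1.3 -0.021 [-0.34 -0.26 -0.92] -0.357
1.5 -0.021 [-0.21  0.07 -0.19] -0.532
1.55 -0.021 [-0.2   0.16 -0.  ] -0.575
1.6 -0.021 [-0.2   0.25  0.18] -0.618
1.3 -0.016 [-0.47 -0.01 -0.5 ] -0.357
1.5 -0.016 [-0.43  0.32  0.19] -0.532
1.6 -0.016 [-0.46  0.5   0.52] -0.618
```

View pics/w6.png

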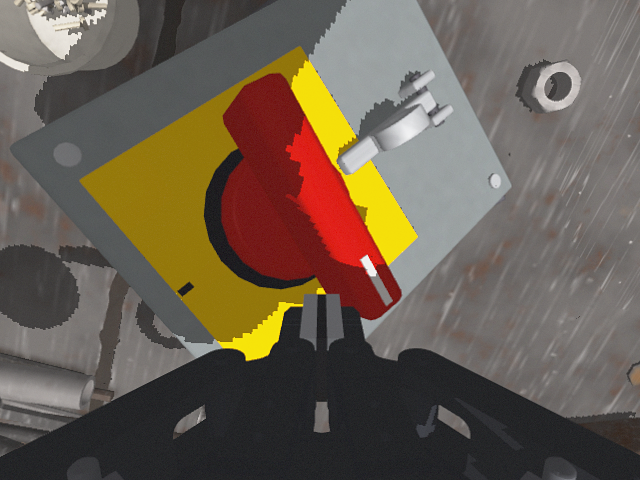

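View pics/t6.png

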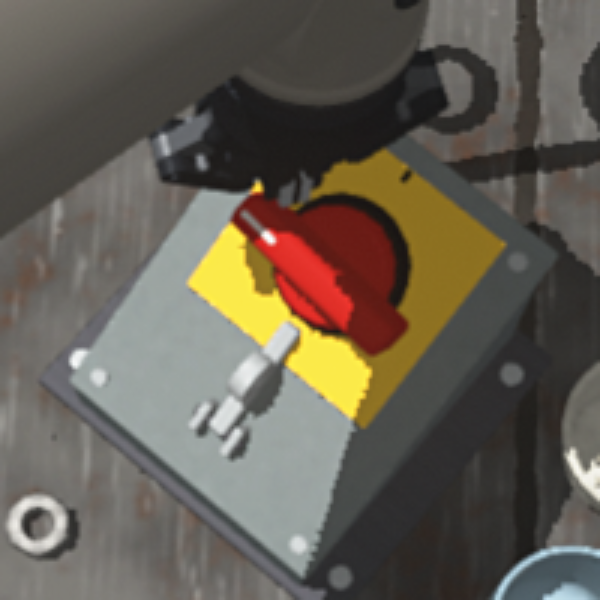

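```bash
python3 - <<'E'
from h import *
f=grab_frame("side");cv2.imwrite("pics/s7.png",cv2.resize(f['image'][180:300,280:430],None,fx=5,fy=5))
t=grab_frame("top")
c=lambda x,y:(220+x/3-.33,110+y/3-.33)
for h in(.044,.052):
  A=[((onplane(t,c(*k),AX+B[:,2]*h,B[:,2])-AX)@B) for k in((248,206),(396,338))]
  d=A[0]-A[1];print(h,A[0].round(4),A[1].round(4),np.arctan2(d[1],d[0]),np.linalg.norm(d))
E
```

```text
0.044 [0.0051 0.0431 0.044 ] [ 0.0003 -0.0468  0.044 ] 1.5172348572338648 0.08997216160555983
0.052 [0.0072 0.0412 0.052 ] [ 0.0025 -0.0477  0.052 ] 1.517234857233865 0.08905976370368149
```

View pics/s7.png

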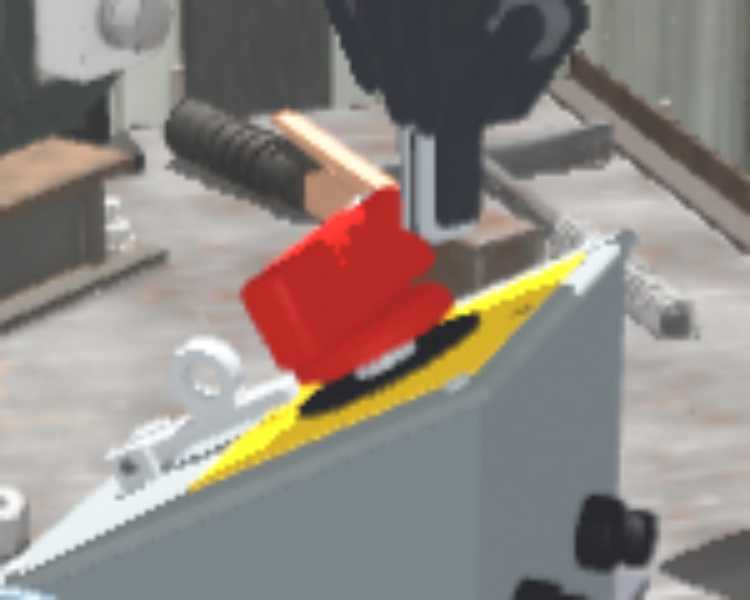

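```bash
python3 -m jog '[[[0.3,-2,-0.3],0,1],[[0.3,-5,-0.3],0,1],[[0.3,-8,-0.3],0,1],[[0.3,-10,-0.3],0.1,0.5],[[0.3,-10,-0.3],0.1,0.2]]';  python3 - <<'E'
from h import *
print(bartwist(0), goto((-.066+.045,0,.034+.078)),where())
E
```

```text
clock: 11.9
tcp_pos: [0.5473, -0.3934, 0.4244]
orientation: [-1.537, -0.195, 0.146]
contact_force: [0.1, 0.9, -0.8]
grip_width: 0.0336
0.878 [-7.91  6.89  4.27] [0.0863 0.0307 0.1315]
```

```bash
python3 -m jog '[[[-2,0,1],0.15,0.2],[[-4,0,2],0.3,0.2],[[-6,0,3],0.45,0.2],[[-7.9,0,4.27],0.6,0.2],[[-7.9,2,4.27],0.75,0.2],[[-7.9,5,4.27],0.88,0.2],[[-7.9,6.9,4.27],0.88,0.2],[[-7.9,6.9,4.27],0.88,0.2]]';  python3 - <<'E'
from h import *
o,M,p=st();print(bartwist(0), goto((-.067,0,.035)),where(),o['joints'].round(2)); print(M.round(3))
f=grab_frame("wrist");cv2.imwrite("pics/w8.png",f['image'])
f=grab_frame("top");cv2.imwrite("pics/t8.png",cv2.resize(f['image'][110:310,220:420],None,fx=3,fy=3))
f=grab_frame("side");cv2.imwrite("pics/s8.png",cv2.resize(f['image'][150:300,250:430],None,fx=4,fy=4))
E
```

```text
clock: 12.9
tcp_pos: [0.4621, -0.3656, 0.3503]
orientation: [-1.469, 0.505, -0.52]
contact_force: [0.1, -0.1, 0.3]
grip_width: 0.0345
0.001 [ 0.13  8.61 -0.38] [-0.0248  0.0004  0.1101] [ 0.28  0.41  0.38  1.84 -0.24  0.93  1.69]
[[ 0.791  0.022  0.612]
 [-0.612  0.034  0.79 ]
 [-0.004 -0.999  0.04 ]]
```

View pics/w8.png

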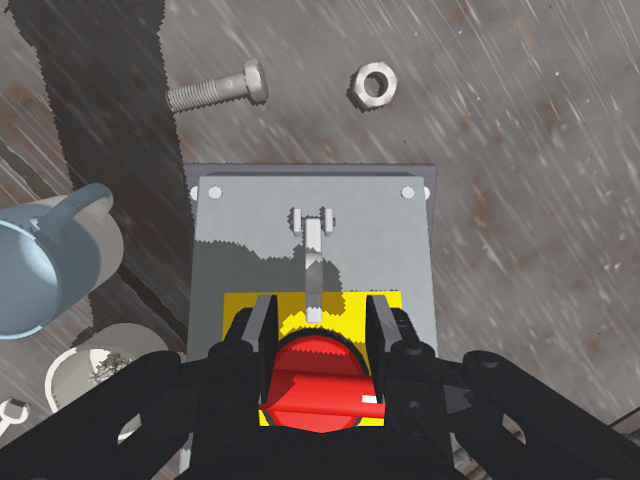

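View pics/s8.png

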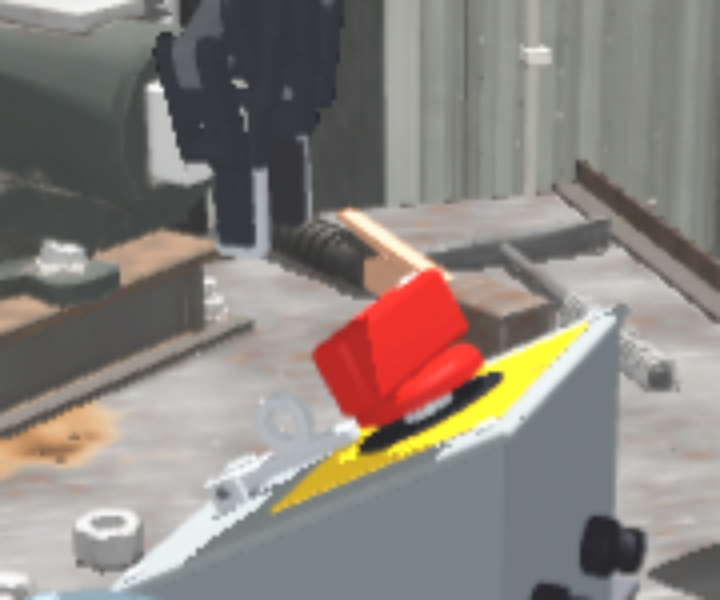

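View pics/t8.png

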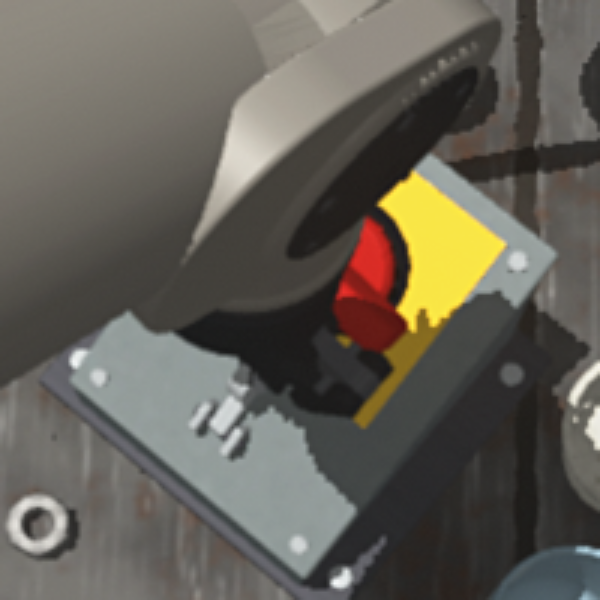

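```bash
python3 -m jog '[[[-0.5,3,-0.3],0,0.3],[[-0.5,6,-0.38],0,0.3],[[-0.2,8,-0.38],0,0.3],[[-0.2,8.5,-0.38],0,0.3],[[-0.2,8.5,-0.38],0,0.3]]' 20;  python3 - <<'E'
from h import *
o,M,p=st();print(where(),o['contact_force'].round(1))
f=grab_frame("wrist");cv2.imwrite("pics/w9.png",f['image'])
f=grab_frame("side");cv2.imwrite("pics/s9.png",cv2.resize(f['image'][150:300,250:430],None,fx=4,fy=4))
E
```

```text
clock: 13.68
tcp_pos: [0.461, -0.3655, 0.2678]
orientation: [-1.469, 0.504, -0.527]
contact_force: [0.5, 0.1, 0.1]
grip_width: 0.0298
[-0.0662 -0.0002  0.0387] [0.5 0.1 0.1]
```

View pics/w9.png

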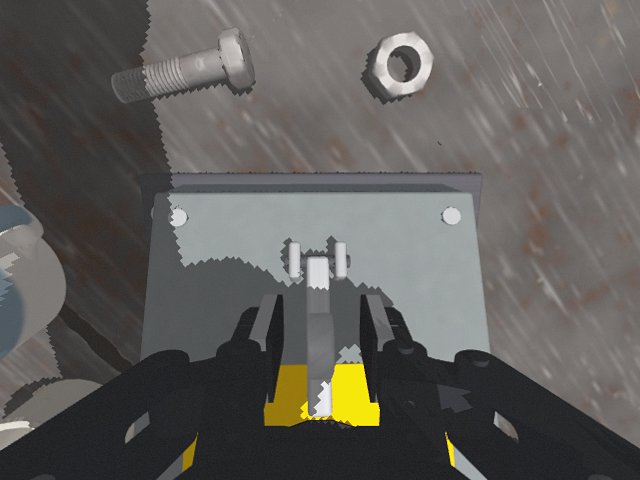

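View pics/s9.png

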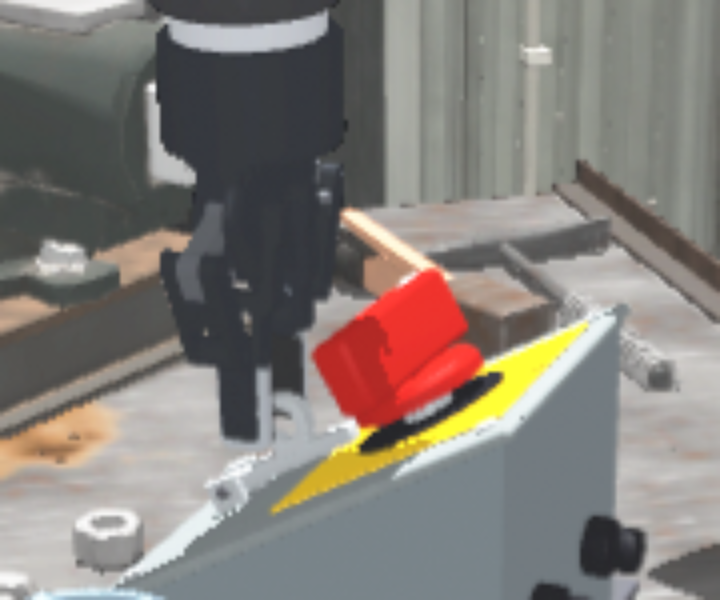

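```bash
python3 -m jog '[[[0.4,-0.1,0],0,0.3],[[0.4,-0.1,0],0,1],[[0.4,-0.1,0],0,1],[[0.4,-0.1,0],0,1],[[0.4,-0.1,0],0,1]]' 25;  python3 - <<'E'
from h import *
o,M,p=st();print(where(),o['contact_force'].round(1))
P0=np.array([-.1,0,.008])
rel=where()-P0
print(rel, np.hypot(rel[0],rel[2]))
g=p+M[:,1]*.155
for a in (.2,.4,.6,.8,1.0,1.2,1.4,1.57,1.62):
    r=np.array([rel[0]*np.cos(a)-rel[2]*np.sin(a),rel[1],rel[0]*np.sin(a)+rel[2]*np.cos(a)])
    e0=np.array([.036,0,.0155]); ea=np.array([e0[0]*np.cos(a)-e0[2]*np.sin(a),0,e0[0]*np.sin(a)+e0[2]*np.cos(a)])
    # tool keeps orientation: translate with the eye
    print(a,(M.T@(B@(ea-e0))*100).round(2))
E
```

```text
clock: 14.4
tcp_pos: [0.4639, -0.3684, 0.269]
orientation: [-1.47, 0.504, -0.528]
contact_force: [-1.0, -2.2, 5.4]
grip_width: 0.0093
[-0.0619 -0.0008  0.0376] [-1.  -2.2  5.4]
[ 0.0381 -0.0008  0.0296] 0.04824696881670392
0.2 [-0.67 -0.4   0.01]
0.4 [-1.41 -0.67  0.02]
0.6 [-2.18 -0.78  0.03]
0.8 [-2.96 -0.73  0.02]
1.0 [-3.72 -0.53  0.01]
1.2 [-4.42 -0.19 -0.  ]
1.4 [-5.04  0.29 -0.02]
1.57 [-5.48  0.78 -0.05]
1.62 [-5.6   0.94 -0.05]
```

```bash
python3 -m jog '[[[-0.67,-0.4,0],0,1],[[-1.41,-0.67,0],0,1],[[-2.18,-0.78,0],0,1],[[-2.96,-0.73,0],0,1],[[-3.72,-0.53,0],0,1],[[-4.42,-0.19,0],0,1],[[-5.04,0.29,0],0,1],[[-5.48,0.78,0],0,1],[[-5.55,0.85,0],0,1],[[-5.55,0.85,0],0,1]]' 25;  python3 - <<'E'
from h import *
o,M,p=st();print(where(),o['contact_force'].round(1),o['grip_width'])
f=grab_frame("wrist");cv2.imwrite("pics/w10.png",f['image'])
f=grab_frame("side");cv2.imwrite("pics/s10.png",cv2.resize(f['image'][150:300,250:430],None,fx=4,fy=4))
E
```

```text
clock: 15.65
tcp_pos: [0.4184, -0.3326, 0.2597]
orientation: [-1.467, 0.509, -0.523]
contact_force: [-5.9, -0.5, 7.8]
grip_width: 0.0092
[-0.1175 -0.0002  0.059 ] [-5.9 -0.5  7.8] 0.009215820816806696
```

View pics/w10.png

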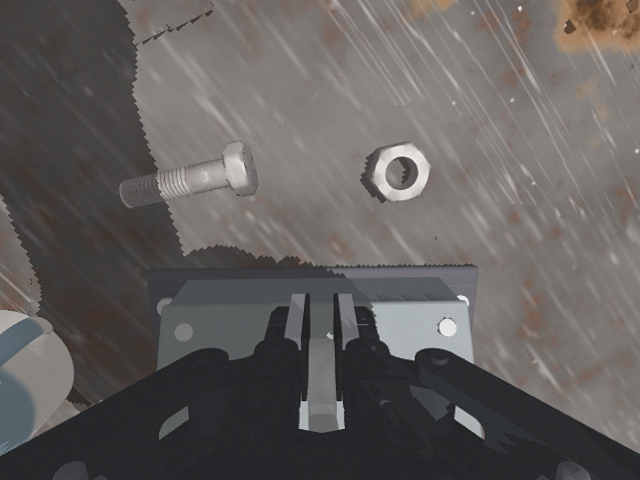

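View pics/s10.png

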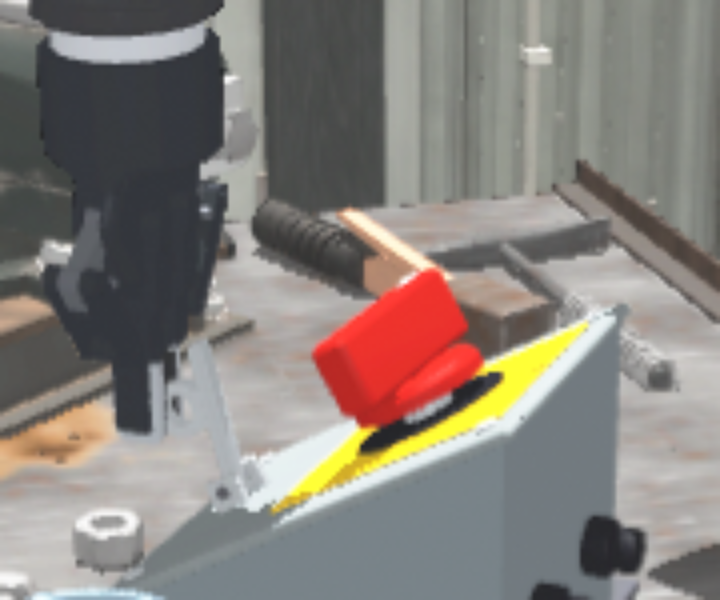

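```bash
cat > ha.py <<'E'
from h import *
def ang(f,pts,c,y=-.005):
    P=[((onplane(f,c(*k),AX+B[:,1]*y,B[:,1])-AX)@B) for k in pts]
    print([p.round(4) for p in P]); d=P[1]-P[0]; print("hasp",np.arctan2(d[2],d[0]).round(3),np.linalg.norm(d))
E
python3 - <<'E'
from ha import *
f=grab_frame("side");g=cv2.resize(f['image'][200:290,260:330],None,fx=8,fy=8,interpolation=cv2.INTER_CUBIC);cv2.imwrite("pics/s11.png",g[:600])
c=lambda x,y:(250+x/4-.4,150+y/4-.4)
ang(f,[(240,478),(207,350)],c);ang(f,[(220,485),(190,350)],c)
E
```

```text
[array([-0.0935, -0.005 ,  0.0095]), array([-0.0772, -0.005 ,  0.0652])]
hasp 1.287 0.05805633143223551
[array([-0.1042, -0.005 ,  0.0101]), array([-0.0847, -0.005 ,  0.0683])]
hasp 1.247 0.061329447414967264
```

View pics/s11.png

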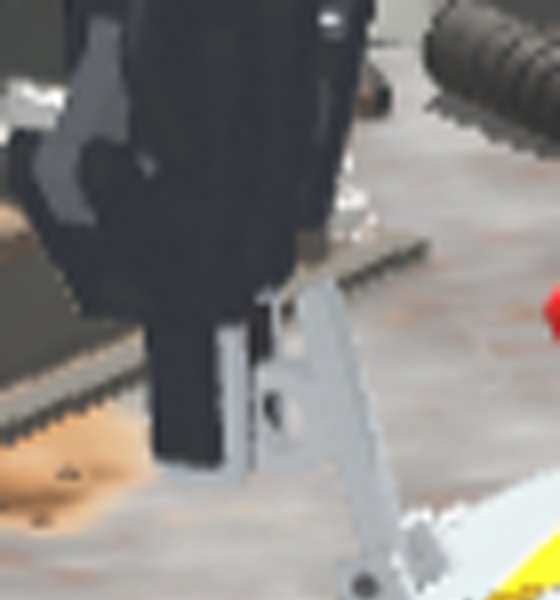

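```bash
python3 -m jog '[[[-0.4,0.3,0],0,1],[[-0.7,0.6,0],0,1],[[-1,0.85,0],0,1],[[-1,0.85,0],0,1]]' 30;  python3 - <<'E'
from ha import *
o,M,p=st();print(where(),o['contact_force'].round(1),o['grip_width'])
f=grab_frame("side");g=cv2.resize(f['image'][200:290,260:330],None,fx=8,fy=8,interpolation=cv2.INTER_CUBIC);cv2.imwrite("pics/s12.png",g[:600])
E
```

```text
clock: 16.3
tcp_pos: [0.412, -0.3271, 0.2513]
orientation: [-1.47, 0.505, -0.527]
contact_force: [-0.3, -4.3, 1.8]
grip_width: 0.0091
[-0.1284  0.      0.0556] [-0.3 -4.3  1.8] 0.00906936375787055
```

View pics/s12.png

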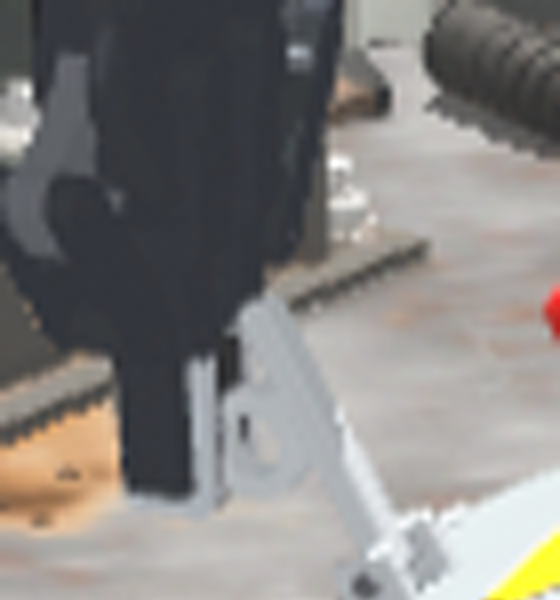

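```bash
python3 - <<'E'
from ha import *
f=grab_frame("side")
c=lambda x,y:(260+x/8-.45,200+y/8-.45)
ang(f,[(398,515),(275,290)],c);ang(f,[(300,465),(240,330)],c);ang(f,[(362,584),(250,320)],c)
# projected expectations: pivot, and arm axis end 58 mm for 1.57
for a in (1.4,1.57,1.7):
  for r in (.0,.02,.055):
    for off in (-.004,.004):
      d=np.array([np.cos(a),0,np.sin(a)]);q=np.array([-np.sin(a),0,np.cos(a)])
      u=proj(f,AX+B@(np.array([-.1,-.005,.008])+r*d+off*q)); print(a,r,off,((u-[260,200]+.45)*8).round(0))
E
```

```text
[array([-0.089 , -0.005 ,  0.0179]), array([-0.089 , -0.005 ,  0.0726])]
hasp 1.571 0.05470202937952722
[array([-0.1047, -0.005 ,  0.0363]), array([-0.1016, -0.005 ,  0.0681])]
hasp 1.472 0.03190441539263133
[array([-0.1055, -0.005 ,  0.0073]), array([-0.0982, -0.005 ,  0.0691])]
hasp 1.453 0.06225694344184063
1.4 0.0 -0.004 [396. 569.]
1.4 0.0 0.004 [364. 576.]
1.4 0.02 -0.004 [364. 484.]
1.4 0.02 0.004 [333. 491.]
1.4 0.055 -0.004 [308. 332.]
1.4 0.055 0.004 [277. 340.]
1.57 0.0 -0.004 [395. 566.]
1.57 0.0 0.004 [366. 579.]
1.57 0.02 -0.004 [350. 485.]
1.57 0.02 0.004 [321. 498.]
1.57 0.055 -0.004 [272. 341.]
1.57 0.055 0.004 [243. 355.]
1.7 0.0 -0.004 [393. 564.]
1.7 0.0 0.004 [367. 581.]
1.7 0.02 -0.004 [340. 488.]
1.7 0.02 0.004 [314. 505.]
1.7 0.055 -0.004 [246. 353.]
1.7 0.055 0.004 [220. 371.]
```

```bash
python3 -m jog '[[[0,0,0],0,0.6],[[0,0,0],0,0.2],[[0,0,0],0,0],[[-0.5,-3,0],0,0],[[-0.5,-8,0],0,0],[[-0.5,-14,0],0,0],[[-0.5,-16,0],0,0]]';  python3 - <<'E'
from ha import *
f=grab_frame("side");g=cv2.resize(f['image'][200:290,260:350],None,fx=6.6,fy=6.6,interpolation=cv2.INTER_CUBIC);cv2.imwrite("pics/s13.png",g)
f=grab_frame("wrist");cv2.imwrite("pics/w13.png",f['image'])
E
```

```text
clock: 17.27
tcp_pos: [0.4049, -0.3295, 0.4148]
orientation: [-1.47, 0.501, -0.531]
contact_force: [-0.1, -0.5, -1.1]
grip_width: 0.0428
```

View pics/s13.png

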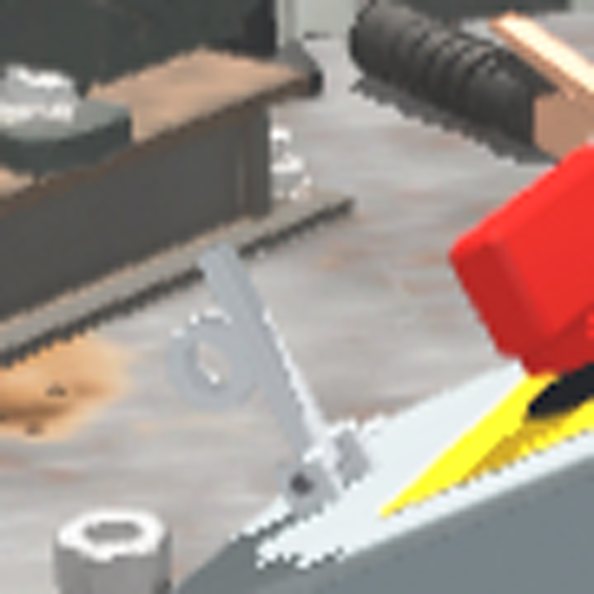

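View pics/w13.png

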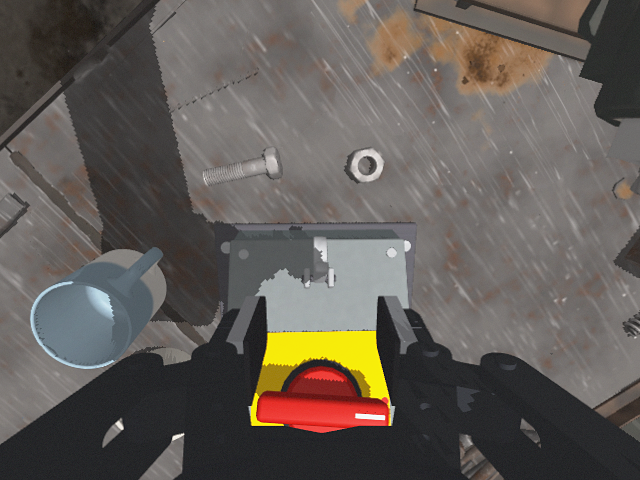

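```bash
python3 - <<'E'
from ha import *
f=grab_frame("side")
c=lambda x,y:(260+x/6.6-.42,200+y/6.6-.42)
P=lambda k,y:((onplane(f,c(*k),AX+B[:,1]*y,B[:,1])-AX)@B)
pv=P((302,486),-.011);ey=P((209,362),-.005)
print(pv.round(4),ey.round(4))
for base in (pv,np.array([-.1,0,.008])):
    d=ey-base;print(np.hypot(d[0],d[2]),np.arctan2(d[2],d[0])-np.arctan2(15.5,36))
ang(f,[(292,430),(205,262)],c); ang(f,[(326,428),(240,250)],c,.005)
ang(f,[(308,450),(222,258)],c,-.005)
E
```

```text
[-0.1012 -0.011   0.0069] [-0.112  -0.005   0.0456]
0.04016277825867241 1.4358035696223967
0.039460930421288766 1.472745653196112
[array([-0.0995, -0.005 ,  0.0204]), array([-0.0982, -0.005 ,  0.0696])]
hasp 1.543 0.04924412970377513
[array([-0.0965,  0.005 ,  0.0157]), array([-0.0934,  0.005 ,  0.0675])]
hasp 1.512 0.051935137596606326
[array([-0.0982, -0.005 ,  0.0139]), array([-0.093 , -0.005 ,  0.0687])]
hasp 1.477 0.05501582941218008
```

```bash
python3 - <<'E'
from ha import *
T=np.array([-.0865,0,.0395]); hx=np.array([.866,0,-.5]); v=np.array([.5,0,.866])
print(goto(T+hx*.018+v*.05,.173),goto(T+hx*.018,.173),goto(T,.173),where(.173))
E
```

```text
[6.66 8.58 0.13] [ 6.65 13.57 -0.07] [ 4.85 13.57 -0.08] [-0.061  -0.0048  0.1812]
```

```bash
python3 -m jog '[[[3,0,0],0,1],[[6.65,2,0],0,1],[[6.65,6,0],0,1],[[6.65,11,-0.05],0,1],[[6.65,13.5,-0.05],0,1],[[6,13.5,-0.05],0,1],[[5.4,13.5,-0.05],0,1],[[5,13.5,-0.05],0,1],[[4.8,13.5,-0.05],0,1],[[4.8,13.5,-0.05],0,1]]' 30;  python3 - <<'E'
from ha import *
o,M,p=st();print(where(.173),o['contact_force'].round(1),o['grip_width'])
f=grab_frame("side");g=cv2.resize(f['image'][200:290,260:350],None,fx=6.6,fy=6.6,interpolation=cv2.INTER_CUBIC);cv2.imwrite("pics/s14.png",g)
E
```

```text
clock: 18.68
tcp_pos: [0.4457, -0.3546, 0.277]
orientation: [-1.469, 0.503, -0.527]
contact_force: [-0.0, -0.4, 1.0]
grip_width: -0.0001
[-0.0866 -0.0002  0.0404] [-0.  -0.4  1. ] -0.0001009023227464838
```

View pics/s14.png

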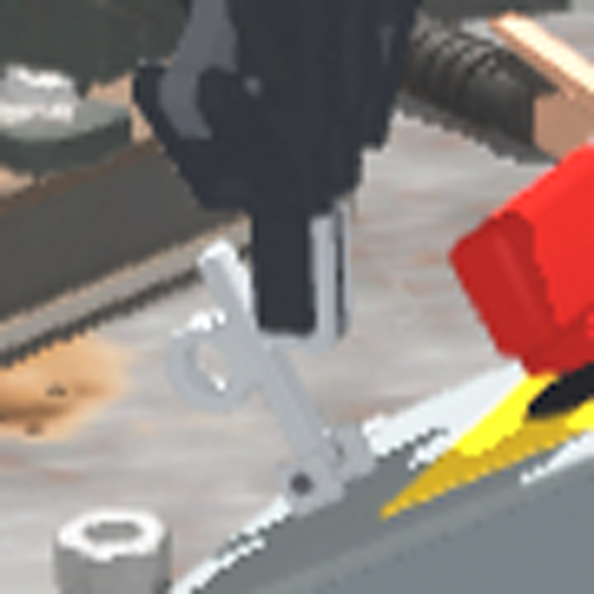

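```bash
python3 -m jog '[[[-0.15,0,0],0,1],[[-0.15,0,0],0,1],[[-0.15,0,0],0,1]]' 30;  python3 - <<'E'
from ha import *
o,M,p=st();print(where(.173),o['contact_force'].round(1))
f=grab_frame("side");g=cv2.resize(f['image'][200:290,260:350],None,fx=6.6,fy=6.6,interpolation=cv2.INTER_CUBIC);cv2.imwrite("pics/s15.png",g)
E
```

```text
clock: 19.1
tcp_pos: [0.4445, -0.3537, 0.2763]
orientation: [-1.469, 0.505, -0.526]
contact_force: [0.9, -0.4, 0.6]
grip_width: 0.0002
[-0.0886 -0.0002  0.0407] [ 0.9 -0.4  0.6]
```

View pics/s15.png

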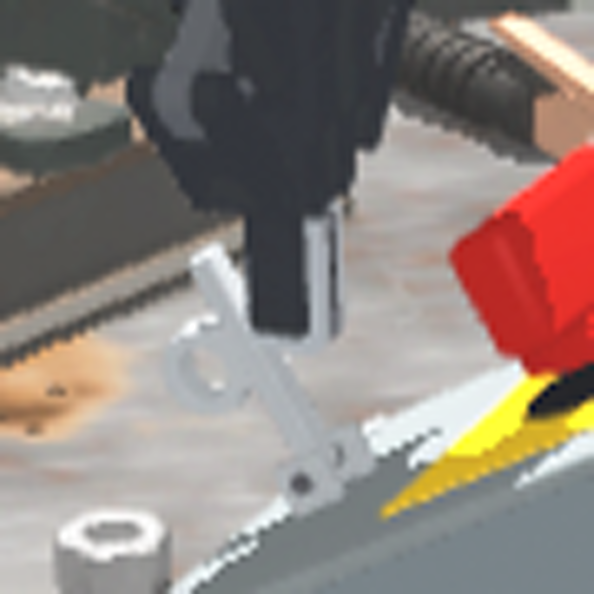

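```bash
python3 -m jog '[[[0.8,0,0],0,1],[[1.5,-1,0],0,1],[[1.5,-6,0],0,1],[[1.5,-12,0],0,1],[[1.5,-18,0],0,1],[[1,-22,0],0,1],[[0,-25,0],0,1],[[0,-25,0],0,1]]' 30;  python3 - <<'E'
from ha import *
f=grab_frame("side");g=cv2.resize(f['image'][200:290,260:350],None,fx=6.6,fy=6.6,interpolation=cv2.INTER_CUBIC);cv2.imwrite("pics/s16.png",g)
t=grab_frame("top");cv2.imwrite("pics/t16.png",cv2.resize(t['image'][100:340,200:470],None,fx=2.9,fy=2.5))
cv2.imwrite("pics/sf16.png",f['image'])
E
```

```text
clock: 20.15
tcp_pos: [0.4377, -0.3623, 0.5295]
orientation: [-1.47, 0.501, -0.531]
contact_force: [-0.6, -0.6, -0.3]
grip_width: -0.0001
```

View pics/s16.png

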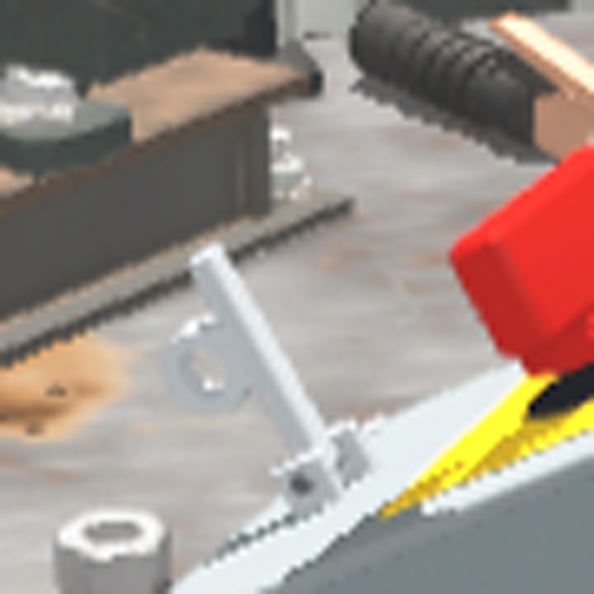

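View pics/t16.png

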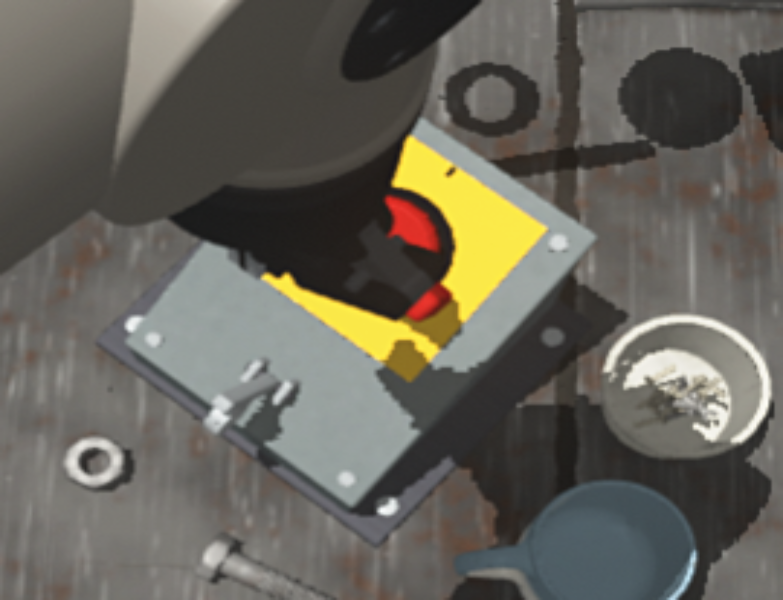

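View pics/sf16.png

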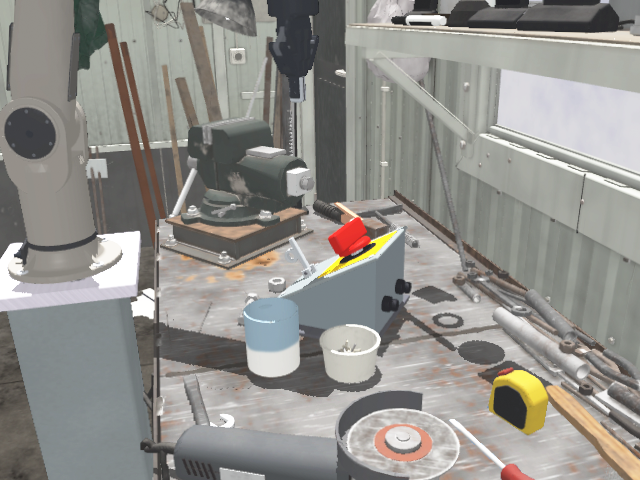

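```bash
python3 - <<'E'
from ha import *
f=grab_frame("side");t=grab_frame("top")
c=lambda x,y:(260+x/6.6-.42,200+y/6.6-.42)
ct=lambda x,y:(200+x/2.9-.33,100+y/2.5-.33)
ang(f,[(325,436),(222,246)],c,0.005);ang(f,[(300,446),(196,265)],c);ang(f,[(280,404),(196,265)],c)
p,g=tri(f,c(208,252),t,ct(216,416)); p=(p-AX)@B; print(p.round(4),g, np.arctan2(p[2]-.008,p[0]+.1))
P=((onplane(f,c(205,362),AX-B[:,1]*.005,B[:,1])-AX)@B); d=P-[-.1,0,.008];print(P,np.arctan2(d[2],d[0])-np.arctan2(15.5,36))
E
```

```text
[array([-0.0979,  0.005 ,  0.0138]), array([-0.0977,  0.005 ,  0.0705])]
hasp 1.567 0.056631083594517205
[array([-0.0997, -0.005 ,  0.0157]), array([-0.101 , -0.005 ,  0.0699])]
hasp 1.595 0.05423031808660138
[array([-0.0989, -0.005 ,  0.0279]), array([-0.101 , -0.005 ,  0.0699])]
hasp 1.621 0.042071264408302896
[-0.1044  0.0004  0.072 ] 0.008628022916518034 1.63939216640263
[-0.11307738 -0.005       0.04603404] 1.495400307596054
```

```bash
python3 -c "
from bench import *
print(get_obs()['clock'],hand_in())"
```

```text
the job is handed in; nothing more can be done
20.35 None
```

The isolator is off and latched, the lockout hasp stands straight out from the panel, and I handed the job in at 20.35 s. `hand_in` gives no verdict, so the result rests on my own checks below.

**What I did**
- I gripped the bar and pushed it in until it bottomed. I turned it to about 0.5 rad, past the blocked point at 0.3.
- I then let go and pushed the bar round to off from the side with closed fingers, and it sprang back out.
- I pulled the hasp out by its eye and nudged it the last part with the fingertips. The arm then moved clear above the box.
- The jog commands can't tilt the hand, so I worked with it vertical, not square to the panel. That is why I pushed the second part of the turn instead of gripping it.

**What the last checks showed**
- **Handle:** it measured about 1.52 rad (off is beyond 1.35). The side view shows its skirt lifted off the panel.
- **Hasp:** the eye slipped in the grip and left the hasp at about 1.27 rad. After a second pull and the nudge, the arm-edge fits gave 1.57 to 1.62 rad.
- **Disagreement:** two rougher hasp measurements differed. The eye position gave 1.50 rad, and the tip seen in two views gave 1.64 rad with a poor 9 mm ray gap. I take the angle as about 1.57, give or take 0.07.
- **Surroundings:** the bolt, nut, tub and mug look undisturbed. The wrist force I read peaked at about 35 N.

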